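# Mesh and hold a splined chuck adaptor in a bench edger

## Task

Take the square-headed splined chuck adaptor out of the walnut rack, carry it to the bench edger, turn it until its four ribs mesh with the cross-shaped slot in the metal hub, and slide it down fully home, flange on the hub, against the spring inside. Finish while still gripping it and pressing it home: do not let go, because the spring would lift it again. Leave the other two adaptors in the rack and do not disturb the spectacle frame, the glass cloche or the heater pin.

Things in the scene. Friction and masses are not known exactly. Their poses are not given: they have to be found in the camera images.
- splined_head (a point): Centre of the square aluminium grip head of the splined chuck adaptor: 26 x 26 mm across flats, 36 mm tall, z up. Axes x and y are square to the flats and lie along the stem's ribs, so the head shows where the ribs point; a quarter turn makes no difference. At the start it stands in any one of the rack's three holes, flange on the rack top, stem hidden, yaw varies.
- splined_tip (a point): Centre of the foot of the splined adaptor's stem, 47 mm below the head centre; same axes. The steel stem is 24 mm long and has four ribs forming a plus sign: 26 mm from rib tip to rib tip, ribs 6 mm thick, foot chamfered by 1.8 mm.
- splined: The whole splined adaptor (loose, 0.10 to 0.21 kg, 65 mm tall): from below 24 mm ribbed stem, round flange 44 mm in diameter and 5 mm thick, 36 mm square head. Origin and axes as splined_tip. The flange's underside is 23 mm below the head's centre.
- hub_mouth (a point): Centre of the top face of the edger's metal hub, 109 mm above the counter. A plus-shaped slot is open there: 28 mm end to end, arms 8 mm wide (1 mm clearance all round the ribs), 30 mm deep. x and y axes lie along the slot's arms, z up. The edger's place and the hub's angle vary.
- hub: That round upright dark steel hub with a bright 3 mm top face, 50 mm in diameter, with its plunger; origin on the axis 34 mm below hub_mouth, on the flat deck of the white edger housing (200 x 180 x 75 mm, hub in its middle, nothing else on the deck). The hub turns about z only against stiff friction, 0.3 N m.
- plunger (a joint): Brass spring plunger in the slot: 0 at rest (top 12 mm below the hub's top face), grows as the stem pushes it down (m), 0.012 with the adaptor fully home, flange on the hub. It pushes up with 4 N at rest and 10 N at home, so pressing down with about 12 to 20 N keeps the adaptor home; if let go, it lifts.
- rack_top (a point): Centre of the top face of the fixed walnut rack, a block 240 x 70 x 35 mm with three square 30 mm holes right through it in a row along its long x axis, 80 mm apart; an adaptor stands in each.
- plain_head (a point): Head centre of the adaptor with a round head (28 mm diameter, 36 mm tall): leave it in the rack.
- winged_head (a point): Head centre of the adaptor with a thin flat head (36 x 10 mm, 36 mm tall): leave it in the rack.
- aviator_mid (a point): Middle of the havana acetate aviator frame (loose) lying open and upside down in the low blue enamel tray (180 x 170 x 22 mm, fixed), about 140 x 140 x 47 mm: leave alone.
- cloche_mid (a point): Middle height of the clear glass cloche jar on its round walnut foot (loose, 110 mm wide, 146 mm tall): leave alone.
- heater_pin_mid (a point): Middle height of the steel frame heater pin, an upright taper on a round foot (loose, 72 mm wide, 112 mm tall): leave alone. (A fixed walnut stand with four upright screwdrivers, 60 x 170 x 165 mm tall, stands about 0.44 m ahead and 0.47 m to the right of the robot.)
Mind the look-alikes: they are no part of the job. Of the things that look like the part that bears rack_top, the largest one is meant.

How it is judged:
By the outcome, as a careful person would: the job done as asked, in the order asked, and still so for the second after the job is handed in, while the arm keeps its last pose, push and grip.
It also fails if it takes over 38 s, if anything falls off the work surface, if the arm or the gripper's body presses on something with over 40 N, if the wrist force passes 120 N, or if a joint passes its speed limit or range.

## Robot

A 6-joint arm with a two-finger parallel gripper is mounted at the origin on the work surface. World frame = base frame: x ahead of the robot, y to its left, z up, the work surface at z = 0. Lengths are in m, angles in rad, forces in N, time in s.
With the tool pointing down it reaches from about 0.35 to 0.775 m from the base axis. Payload 5.5 kg.
Tool frame: the origin (TCP) lies where the fingers leave the gripper's body, on its centre line; the fingertips stand 73 mm ahead of it and the grasp point (between the pads) lies 54 mm ahead of it; z points along the fingers, y is the direction in which the jaws open and shut (so a half turn about z gives the same grasp; the last joint's range is limited). The gripper opens to 85 mm and grips with 20 to 120 N. Pads are 22 mm wide; open, the fingers measure 114 mm over their backs; the gripper's body (76 mm by 85 mm) begins 54 mm behind the grasp point. The pads swing forward as they close: fully open they stand 13 mm farther back than shut.
Start: joints at [1.201, 0.313, 0.046, 1.304, 0, 1.431], TCP at [0.131, 0.56, 0.304] pointing down, gripper open.
Joint ranges: [-2.76, 2.76], [-0.86, 1.69], [-1.03, 1.26], [-2.2, 2.34], [-1.47, 1.5], [-3.14, 3.14]. Speed limits (rad/s): [2.57, 2.57, 3.14, 3.14, 3.14, 3.14].

## Interface

Orientations are given as a unit quaternion [w, x, y, z].
In Python, from workcell import env, read_camera, job, cut_out gives the robot as it stands.
- The arm moves only by the tool servo_tool, never from a script. Its argument "deltas" is a list of rows, each an object of numbers: "dx", "dy", "dz": the shift along the world's x, y, z in mm; "rx", "ry", "rz": the turn, a rotation vector about the world's x, y, z in rad; "fingers": the closure, from -1 (fully open) to 1 (shut). A call has 1 to 8 rows; each row shifts and turns the commanded pose from where the row before left it; what a row does not reach is not made up. A row lasts 1/10 s, in which the tool goes at most 50 mm and 8.59 degrees, less where a joint would pass 70% of its speed; a pose out of reach is approached as far as the arm can. A call is refused whole if a number of a shift passes 50 or a number of a turn 0.15, either way. A call with a gripper value outside its range is refused whole. The fingers move at their own pace and stop on an object; "newtons" is the grip in N (left out, the last holds). Time passes only in rows, so rows that do not move let the fingers close. It gives the time, the measured TCP pose, the force and the opening at its end, in the units of the state.
- env.get_state(): the state, without advancing time (a new reading comes with each control period).
- read_camera(name): name is "side" or "top"; returns a dict with "img" (400x640x3 uint8, red, green, blue), "intrinsics" (3x3 intrinsics, pixels), "extrinsics" (4x4, takes a point from camera to world coordinates). Camera axes: x right, y down, z forward; pixel columns grow to the right and rows downward; lengths in m; the calibration is good to about 2 mm. A picture is of the moment at which its call begins. There is no depth.
- job.hand_in(): hands the job in, once; it reports no verdict.
Trained networks look in the newest picture that a camera, given by its name, has taken for a name from the list of things; names that differ only in an ending like _2 or _b are one class to them, and where a whole thing is asked for, a point or a joint stands for the part that bears it (a point fixed in the world has none). Each returns a list of dicts, best first, with "confidence" (0 to 1); they miss things now and then, are a little off and sometimes report something else, mostly with a low value. They report only what shows in the picture. A call takes as long as a camera call. They do not tell look-alikes from the thing itself.
- cut_out(target, camera): "region" (400x640 bool, what is visible of it) and "extent" ([left, top, right, bottom] in pixels, round what is visible of it).
The state is a dict: "clock": time; "joint_pos": joint angles; "qvel": joint speeds; "tau": joint torques, N m; "tcp_pos": TCP position; "orientation": TCP orientation; "wrist_force": force on the tool from outside, world axes, zero at the start; "ft_torque": the same for the moment, N m; "finger_gap": finger opening in m.
Only numpy, scipy, OpenCV 4.12 (cv2) and the standard library are available. Lean on these libraries where they do the work, as an engineer would, in place of code of your own. Each camera call takes 0.05 s, during which the arm holds its last target. There are 200 camera calls.

## Working session

There is one attempt and no reset: what is moved stays moved. The work goes in short steps, Python scripts to look and compute and a tool call to move; the robot and the scene stay as the last step left them, time stands still between calls to the robot, and variables do not carry over. Pictures are saved under pics/ and viewed, about 8 in all and at most 12, crops included, and the job is handed in when it is done.

Besides the shell and the picture viewer there is one more tool, called after "Call:" by a JSON object that holds its "op" and its "data". servo_tool: Moves the arm, as the interface text tells. Its arguments: {"type":"object","properties":{"deltas":{"type":"array"},"newtons":{"type":"number"}},"required":["deltas"]}

```bash
mkdir -p pics; cat > h.py <<'E'
from workcell import env, read_camera, job, cut_out
import numpy as np, cv2
def snap(n):
    c=read_camera(n); return c['img'],np.array(c['intrinsics']),np.array(c['extrinsics'])
def ray(K,T,uv,z):
    d=T[:3,:3]@np.linalg.solve(K,[uv[0],uv[1],1.]); o=T[:3,3]; return o+d*(z-o[2])/d[2]
def proj(K,T,p):
    q=T[:3,:3].T@(np.array(p)-T[:3,3]); q=K@q; return q[:2]/q[2]
E
python3 - <<'E'
from h import *
s=env.get_state(); print({k:np.round(v,3) for k,v in s.items()})
ims=[]
for n in('top','side'):
    im,K,T=snap(n); print(n,K.round(1).tolist(),T.round(3).tolist())
    cv2.imwrite(f'pics/{n}0.png',im[...,::-1])
    for t in('splined_head','splined','hub_mouth','hub','rack_top','plain_head','winged_head','cloche_mid','heater_pin_mid','aviator_mid'):
        try: print(n,t,[(round(d['confidence'],2),np.round(d['extent']).tolist()) for d in cut_out(t,n)[:3]])
        except Exception as e: print(t,e)
E
```

```text
{'clock': np.float64(0.0), 'joint_pos': array([ 1.201,  0.314,  0.045,  1.304, -0.   ,  1.431]), 'qvel': array([-0.   , -0.001, -0.001, -0.   ,  0.001, -0.002]), 'tau': array([-0.0000e+00, -4.8063e+01,  2.9853e+01,  1.9000e-02, -0.0000e+00,
        0.0000e+00]), 'tcp_pos': array([0.131, 0.56 , 0.303]), 'orientation': array([-0.   ,  0.115,  0.993, -0.001]), 'wrist_force': array([0.084, 0.64 , 0.388]), 'ft_torque': array([-0.033,  0.017, -0.015]), 'finger_gap': np.float64(0.086)}
top [[484.6, 0.0, 314.8], [0.0, 484.6, 203.9], [0.0, 0.0, 1.0]] [[0.023, -0.982, 0.187, 0.306], [-0.999, -0.028, -0.022, 0.13], [0.027, -0.186, -0.982, 1.357], [0.0, 0.0, 0.0, 1.0]]
top splined_head [(0.63, [288.0, 209.0, 299.0, 226.0]), (0.5, [292.0, 179.0, 308.0, 198.0])]
top splined [(0.54, [292.0, 181.0, 307.0, 196.0])]
top hub_mouth [(0.63, [390.0, 198.0, 413.0, 213.0])]
top hub [(0.86, [394.0, 197.0, 412.0, 218.0])]
top rack_top [(0.95, [273.0, 174.0, 314.0, 265.0]), (0.88, [379.0, 95.0, 404.0, 154.0]), (0.67, [244.0, 280.0, 270.0, 346.0])]
top plain_head [(0.67, [277.0, 237.0, 295.0, 254.0]), (0.48, [2
[... 580 characters left out ...]
126.0, 262.0, 180.0])]
side splined [(0.72, [330.0, 185.0, 351.0, 206.0])]
side hub_mouth [(0.57, [377.0, 255.0, 404.0, 283.0])]
side hub [(0.77, [379.0, 258.0, 403.0, 286.0]), (0.32, [272.0, 197.0, 290.0, 218.0])]
side rack_top [(0.74, [434.0, 221.0, 495.0, 268.0]), (0.65, [169.0, 207.0, 241.0, 246.0]), (0.57, [262.0, 189.0, 360.0, 234.0])]
side plain_head [(0.63, [270.0, 195.0, 292.0, 221.0]), (0.57, [262.0, 191.0, 359.0, 235.0])]
side winged_head [(0.73, [303.0, 191.0, 318.0, 213.0])]
side cloche_mid [(0.66, [223.0, 126.0, 261.0, 179.0]), (0.22, [331.0, 182.0, 351.0, 205.0])]
side heater_pin_mid [(0.97, [396.0, 178.0, 421.0, 217.0])]
side aviator_mid [(0.65, [308.0, 117.0, 328.0, 148.0])]
```

View pics/top0.png

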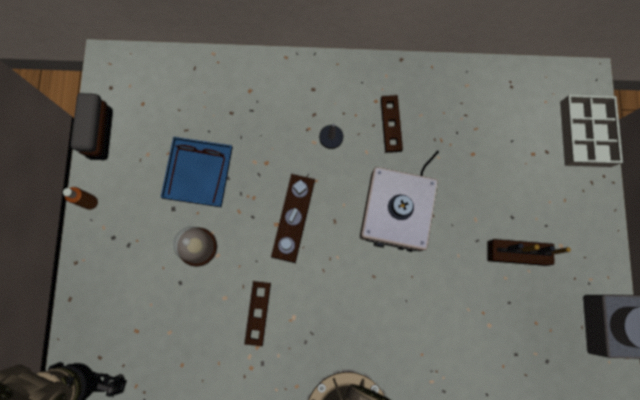

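View pics/side0.png

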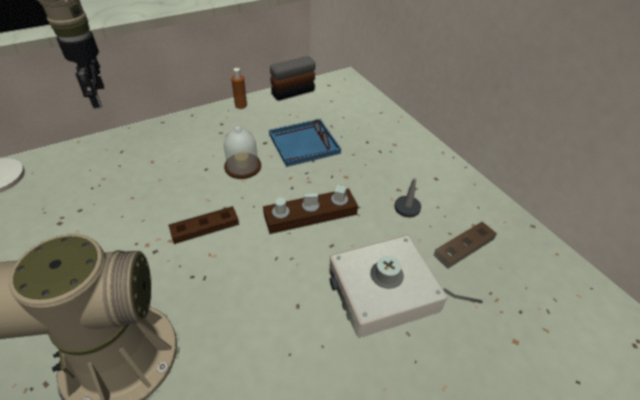

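The top picture shows the rack at (293,219). Its far hole (300,188) holds the square head, the thin head is in the middle (293,217) and the round head is nearest (287,245). The hub is at (402,206). I'll zoom in on these next.

```bash
python3 - <<'E'
from h import *
acc={}
for n in('top','side'):
    L=[snap(n) for _ in range(4)]; im=np.mean([l[0].astype(float) for l in L],0).astype(np.uint8); K,T=L[0][1:]
    np.savez(n+'.npz',im=im,K=K,T=T); acc[n]=(im,K,T)
def crop(im,u,v,r=20): return cv2.resize(im[v-r:v+r,u-r:u+r],(400,300) if 0 else (300,300),interpolation=cv2.INTER_CUBIC)
t,s=acc['top'][0],acc['side'][0]
m=np.vstack([np.hstack([crop(t,300,188),crop(t,402,206)]),np.hstack([crop(s,341,196),crop(s,390,268)])])
cv2.imwrite('pics/z.png',m[...,::-1])
_,K,T=acc['top'];_,K2,T2=acc['side']
for n,p,p2,z in(('head top',(300.5,187),(342.5,189),.094),('hub',(402,204.5),(389,266),.109),('plain',(287,244),(280,201),.094),('wing',(294,216),(311,197),.094),('cloche',(194,246),(241,152),.073),('pin',(331,136),(408,198),.05)): print(n,ray(K,T,p,z).round(4),ray(K2,T2,p2,z).round(4))
for c in [(293,174.5),(314,178),(296,262),(273,259)]: print('rack',ray(K,T,c,.035).round(3))
E
```

```text
head top [0.5904 0.1403 0.094 ] [0.5899 0.1226 0.094 ]
hub [ 0.5477 -0.1283  0.109 ] [ 0.546 -0.133  0.109]
plain [0.4371 0.171  0.094 ] [0.4331 0.158  0.094 ]
wing [0.5116 0.1551 0.094 ] [0.5064 0.1347 0.094 ]
cloche [0.4276 0.4163 0.073 ] [0.4276 0.4028 0.073 ]
pin [0.7503 0.0589 0.05  ] [0.7504 0.0509 0.05  ]
rack [0.639 0.163 0.035]
rack [0.631 0.104 0.035]
rack [0.395 0.147 0.035]
rack [0.402 0.209 0.035]
```

View pics/z.png

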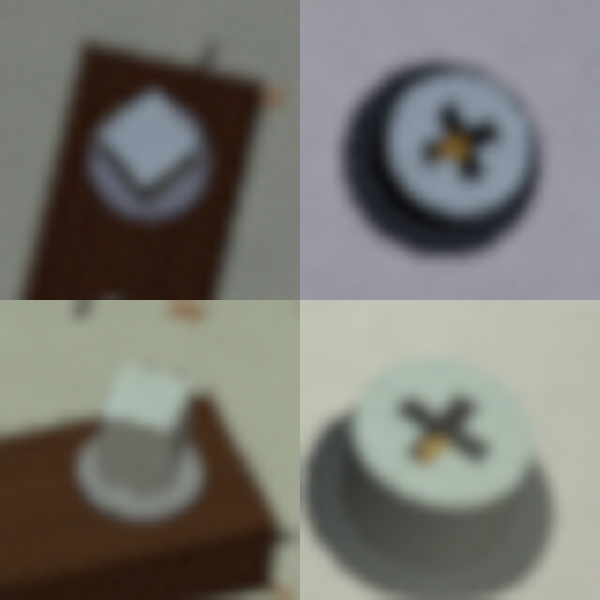

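```bash
cat > m.py <<'E'
from h import *
def rect(im,K,T,c,z,h=40,s=.25):   # metric view of plane z: col=+x, row=+y, s mm/px
    n=int(2*h/s); g=(np.arange(n)+.5)*s/1000-h/1000
    X,Y=np.meshgrid(c[0]+g,c[1]+g); P=np.stack([X,Y,0*X+z],-1)
    q=(P-T[:3,3])@T[:3,:3]@K.T; q=(q[...,:2]/q[...,2:]).astype(np.float32)
    return cv2.remap(im,q,None,cv2.INTER_CUBIC)
def match(r,tm,angs):   # tm: template at angle 0; best (score, angle deg, dx, dy mm)
    g=cv2.cvtColor(r,cv2.COLOR_RGB2GRAY).astype(np.float32); best=(-1,)
    h,w=tm.shape
    for a in angs:
        t=cv2.GaussianBlur(cv2.warpAffine(tm,cv2.getRotationMatrix2D((w/2-.5,h/2-.5),-a,1),(w,h)),(0,0),5)
        _,v,_,l=cv2.minMaxLoc(cv2.matchTemplate(g,t,cv2.TM_CCOEFF_NORMED))
        if v>best[0]: best=(v,a,(l[0]+w/2-r.shape[1]/2)/4,(l[1]+h/2-r.shape[0]/2)/4)
    return best
def plus():
    t=np.full((160,160),200,np.float32); t[64:96,24:136]=60; t[24:136,64:96]=60; return t
def square(): 
    t=np.full((176,176),100,np.float32); t[36:140,36:140]=200; return t
E
python3 - <<'E'
from m import *
out=[]
for n in('top','side'):
    d=np.load(n+'.npz'); im,K,T=d['im'],d['K'],d['T']
    for nm,c,z,tm in(('head',(.584,.139),.076,square()),('hub',(.547,-.130),.109,plus())):
        r=rect(im,K,T,c,z); v,a,dx,dy=match(r,tm,np.arange(-45,45,1.))
        p=(c[0]+dx/1000,c[1]+dy/1000); print(n,nm,round(v,3),a,np.round(p,4))
        b=cv2.boxPoints(((160+dx*4,160+dy*4),(104,104) if nm=='head' else (112,32),a)).astype(int)
        cv2.polylines(r,[b],1,(255,0,0),1); out.append(cv2.resize(r,(300,300)))
cv2.imwrite('pics/r.png',np.vstack([np.hstack(out[:2]),np.hstack(out[2:])])[...,::-1])
E
```

```text
top head 0.851 42.0 [0.595 0.143]
top hub 0.785 5.0 [ 0.5482 -0.131 ]
side head 0.631 33.0 [0.5945 0.1498]
side hub 0.789 2.0 [ 0.5475 -0.1292]
```

View pics/r.png

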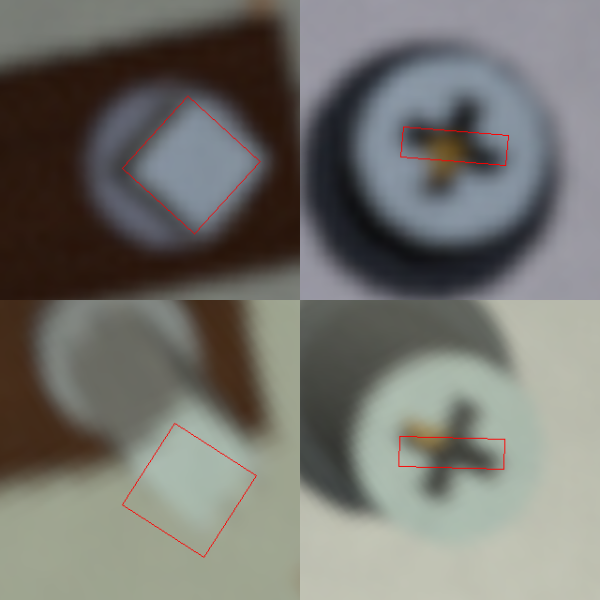

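```bash
sed -i 's/,(w,h)),(0,0),5)/,(w,h),borderMode=cv2.BORDER_REPLICATE),(0,0),5)/' m.py
python3 - <<'E'
from m import *
for n in('top','side'):
    d=np.load(n+'.npz'); im,K,T=d['im'],d['K'],d['T']
    for nm,c,z,tm in(('head',(.595,.142),.076,square()),('hub',(.547,-.130),.109,plus())):
        r=rect(im,K,T,c,z,h=28); v,a,dx,dy=match(r,tm,np.arange(-45,45,1.))
        print(n,nm,round(v,3),a,np.round([c[0]+dx/1000,c[1]+dy/1000],4))
        if nm=='head':
            g=cv2.cvtColor(r,cv2.COLOR_RGB2GRAY); th=(150 if n=='top' else 165); 
            th,b=cv2.threshold(g,0,255,cv2.THRESH_OTSU)
            for t in(th,th+15,th+30):
                cs,_=cv2.findContours((g>t).astype(np.uint8),0,1); q=max(cs,key=cv2.contourArea); R=cv2.minAreaRect(q)
                print(t,np.round(np.array(R[0])/4-28+np.array(c)*1000,1),np.round(np.array(R[1])/4,1),round(R[2],1))
        else:
            g=cv2.cvtColor(r,cv2.COLOR_RGB2GRAY)
            # disc contour
            th,b=cv2.threshold(g,0,255,cv2.THRESH_OTSU)
            print('otsu',th)
E
```

```text
top head 0.881 41.0 [0.5972 0.143 ]
73.0 [589.6 142.6] [42.2 42.1] 45.0
88.0 [597.2 142.6] [28.9 29.7] 41.4
103.0 [597.5 142.5] [26.7 27.4] 40.7
top hub 0.903 21.0 [ 0.548 -0.131]
otsu 96.0
side head 0.603 40.0 [0.5955 0.1445]
127.0 [594.9 141.9] [55.8 55.8] 90.0
142.0 [594.9 141.9] [55.8 55.8] 90.0
157.0 [594.9 141.9] [55.8 55.8] 90.0
side hub 0.949 21.0 [ 0.5472 -0.1298]
otsu 139.0
```

Call:
{"op": "servo_tool", "data": {"deltas": [{"dx":30,"dy":-27,"rz":-0.05},{"dx":30,"dy":-27,"rz":-0.05},{"dx":30,"dy":-27,"rz":-0.05},{"dx":30,"dy":-27,"rz":-0.05},{"dx":30,"dy":-27,"rz":-0.05},{"dx":30,"dy":-27,"rz":-0.05},{"dx":30,"dy":-27,"rz":-0.05},{"dx":30,"dy":-27,"rz":-0.05}]}}

```text
invalid input at $.deltas[0]: expected keys dx, dy, dz, rx, ry, rz, fingers
```

Call:
{"op": "servo_tool", "data": {"deltas": [{"dx":32,"dy":-28,"rz":-0.03},{"dx":32,"dy":-28,"rz":-0.03},{"dx":32,"dy":-28,"rz":-0.03},{"dx":32,"dy":-28,"rz":-0.03},{"dx":32,"dy":-28,"rz":-0.03},{"dx":32,"dy":-28,"rz":-0.03},{"dx":32,"dy":-28,"rz":-0.03},{}]}}

```text
invalid input at $.deltas[0]: expected keys dx, dy, dz, rx, ry, rz, fingers
```

All seven keys are needed in each row.

Call:
{"op": "servo_tool", "data": {"deltas": [{"dx":30,"dy":-27,"dz":0,"rx":0,"ry":0,"rz":-0.05,"fingers":-1},{"dx":30,"dy":-27,"dz":0,"rx":0,"ry":0,"rz":-0.05,"fingers":-1},{"dx":30,"dy":-27,"dz":0,"rx":0,"ry":0,"rz":-0.05,"fingers":-1},{"dx":30,"dy":-27,"dz":0,"rx":0,"ry":0,"rz":-0.05,"fingers":-1},{"dx":30,"dy":-27,"dz":0,"rx":0,"ry":0,"rz":-0.05,"fingers":-1},{"dx":30,"dy":-27,"dz":0,"rx":0,"ry":0,"rz":-0.05,"fingers":-1},{"dx":30,"dy":-27,"dz":0,"rx":0,"ry":0,"rz":-0.05,"fingers":-1},{"dx":30,"dy":-27,"dz":0,"rx":0,"ry":0,"rz":-0.05,"fingers":-1}]}}

```text
clock: 2.3
tcp_pos: [0.372, 0.3427, 0.3041]
orientation: [0.0, 0.311, 0.951, 0.0]
wrist_force: [0.9, 1.3, -0.0]
finger_gap: 0.0853
```

Call:
{"op": "servo_tool", "data": {"deltas": [{"dx":32,"dy":-28,"dz":0,"rx":0,"ry":0,"rz":-0.03,"fingers":-1},{"dx":32,"dy":-28,"dz":0,"rx":0,"ry":0,"rz":-0.03,"fingers":-1},{"dx":32,"dy":-28,"dz":0,"rx":0,"ry":0,"rz":-0.03,"fingers":-1},{"dx":32,"dy":-28,"dz":0,"rx":0,"ry":0,"rz":-0.03,"fingers":-1},{"dx":32,"dy":-28,"dz":0,"rx":0,"ry":0,"rz":-0.03,"fingers":-1},{"dx":32,"dy":-28,"dz":0,"rx":0,"ry":0,"rz":-0.03,"fingers":-1},{"dx":32,"dy":-28,"dz":0,"rx":0,"ry":0,"rz":-0.03,"fingers":-1},{"dx":0,"dy":0,"dz":0,"rx":0,"ry":0,"rz":0,"fingers":-1}]}}

```text
clock: 3.1
tcp_pos: [0.5985, 0.1442, 0.3029]
orientation: [0.001, 0.41, 0.912, -0.0]
wrist_force: [0.5, -0.6, 0.0]
finger_gap: 0.0853
```

Call:
{"op": "servo_tool", "data": {"deltas": [{"dx":-2,"dy":-1.7,"dz":-40,"rx":0,"ry":0,"rz":0,"fingers":-1},{"dx":0,"dy":0,"dz":-40,"rx":0,"ry":0,"rz":0,"fingers":-1},{"dx":0,"dy":0,"dz":-20,"rx":0,"ry":0,"rz":0,"fingers":-1},{"dx":0,"dy":0,"dz":-20,"rx":0,"ry":0,"rz":0,"fingers":-1},{"dx":0,"dy":0,"dz":0,"rx":0,"ry":0,"rz":0,"fingers":-1}]}}

```text
clock: 3.6
tcp_pos: [0.5906, 0.1465, 0.1808]
orientation: [-0.003, 0.407, 0.913, -0.001]
wrist_force: [-0.4, -0.2, 0.9]
finger_gap: 0.0853
```

```bash
python3 - <<'E'
from m import *
out=[]
for n,(u,v) in(('top',(300,188)),('side',(341,190))):
    im,K,T=snap(n); out.append(cv2.resize(im[v-30:v+30,u-30:u+30],(400,400),interpolation=cv2.INTER_CUBIC))
cv2.imwrite('pics/a.png',np.hstack(out)[...,::-1])
s=env.get_state();print(s['tcp_pos'],s['orientation'])
E
```

```text
[0.59258392 0.14662132 0.18416954] [-3.05107692e-04  4.07379888e-01  9.13258738e-01 -1.00683628e-04]
```

View pics/a.png

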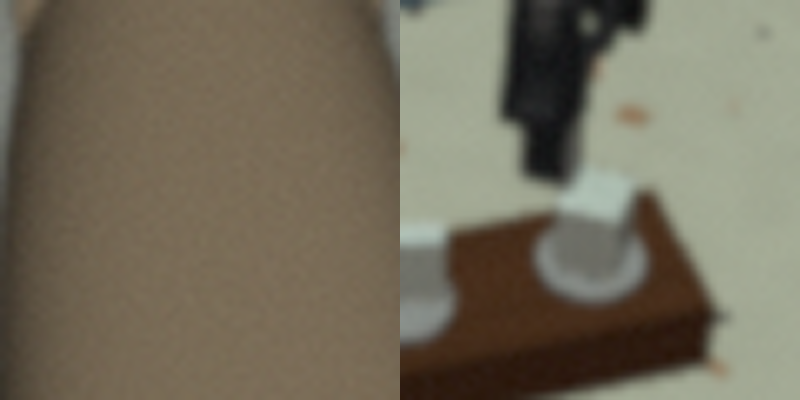

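Call:
{"op": "servo_tool", "data": {"deltas": [{"dx":4,"dy":-4,"dz":0,"rx":0,"ry":0,"rz":0,"fingers":-1},{"dx":0,"dy":0,"dz":-8,"rx":0,"ry":0,"rz":0,"fingers":-1},{"dx":0,"dy":0,"dz":-12,"rx":0,"ry":0,"rz":0,"fingers":-1},{"dx":0,"dy":0,"dz":-14,"rx":0,"ry":0,"rz":0,"fingers":-1},{"dx":0,"dy":0,"dz":-14,"rx":0,"ry":0,"rz":0,"fingers":-1},{"dx":0,"dy":0,"dz":-14,"rx":0,"ry":0,"rz":0,"fingers":-1},{"dx":0,"dy":0,"dz":0,"rx":0,"ry":0,"rz":0,"fingers":-1},{"dx":0,"dy":0,"dz":0,"rx":0,"ry":0,"rz":0,"fingers":-1}]}}

```text
clock: 4.5
tcp_pos: [0.5967, 0.1422, 0.1214]
orientation: [-0.0, 0.408, 0.913, -0.0]
wrist_force: [0.3, 0.6, -0.1]
finger_gap: 0.0856
```

Call:
{"op": "servo_tool", "data": {"deltas": [{"dx":0,"dy":0,"dz":0,"rx":0,"ry":0,"rz":0,"fingers":1},{"dx":0,"dy":0,"dz":0,"rx":0,"ry":0,"rz":0,"fingers":1},{"dx":0,"dy":0,"dz":0,"rx":0,"ry":0,"rz":0,"fingers":1},{"dx":0,"dy":0,"dz":0,"rx":0,"ry":0,"rz":0,"fingers":1},{"dx":0,"dy":0,"dz":0,"rx":0,"ry":0,"rz":0,"fingers":1},{"dx":0,"dy":0,"dz":0,"rx":0,"ry":0,"rz":0,"fingers":1},{"dx":0,"dy":0,"dz":0,"rx":0,"ry":0,"rz":0,"fingers":1},{"dx":0,"dy":0,"dz":0,"rx":0,"ry":0,"rz":0,"fingers":1}], "newtons": 70}}

```text
clock: 5.3
tcp_pos: [0.5975, 0.1422, 0.1226]
orientation: [0.001, 0.408, 0.913, 0.0]
wrist_force: [-0.9, 0.6, 5.7]
finger_gap: 0.0246
```

Call:
{"op": "servo_tool", "data": {"deltas": [{"dx":0,"dy":0,"dz":5,"rx":0,"ry":0,"rz":0,"fingers":1},{"dx":0,"dy":0,"dz":10,"rx":0,"ry":0,"rz":0,"fingers":1},{"dx":0,"dy":0,"dz":20,"rx":0,"ry":0,"rz":0,"fingers":1},{"dx":0,"dy":0,"dz":25,"rx":0,"ry":0,"rz":0,"fingers":1},{"dx":0,"dy":0,"dz":25,"rx":0,"ry":0,"rz":0,"fingers":1},{"dx":0,"dy":0,"dz":25,"rx":0,"ry":0,"rz":0,"fingers":1},{"dx":0,"dy":0,"dz":20,"rx":0,"ry":0,"rz":0,"fingers":1},{"dx":0,"dy":0,"dz":5,"rx":0,"ry":0,"rz":0,"fingers":1}]}}

```text
clock: 6.1
tcp_pos: [0.5979, 0.1423, 0.2599]
orientation: [0.002, 0.408, 0.913, 0.001]
wrist_force: [0.3, 0.5, -0.7]
finger_gap: 0.0247
```

Call:
{"op": "servo_tool", "data": {"deltas": [{"dx":-4,"dy":-25,"dz":0,"rx":0,"ry":0,"rz":-0.04,"fingers":1},{"dx":-5,"dy":-35,"dz":0,"rx":0,"ry":0,"rz":-0.04,"fingers":1},{"dx":-7,"dy":-35,"dz":0,"rx":0,"ry":0,"rz":-0.06,"fingers":1},{"dx":-7,"dy":-35,"dz":0,"rx":0,"ry":0,"rz":-0.06,"fingers":1},{"dx":-7,"dy":-35,"dz":0,"rx":0,"ry":0,"rz":-0.06,"fingers":1},{"dx":-7,"dy":-35,"dz":0,"rx":0,"ry":0,"rz":-0.04,"fingers":1},{"dx":-7,"dy":-35,"dz":0,"rx":0,"ry":0,"rz":-0.04,"fingers":1},{"dx":-4,"dy":-25,"dz":0,"rx":0,"ry":0,"rz":-0.01,"fingers":1}]}}

```text
clock: 6.9
tcp_pos: [0.5479, -0.1196, 0.256]
orientation: [-0.001, 0.561, 0.828, -0.0]
wrist_force: [-0.1, 0.3, -1.3]
finger_gap: 0.025
```

Call:
{"op": "servo_tool", "data": {"deltas": [{"dx":0,"dy":-10,"dz":0,"rx":0,"ry":0,"rz":0,"fingers":1},{"dx":0,"dy":0,"dz":0,"rx":0,"ry":0,"rz":0,"fingers":1},{"dx":0,"dy":0,"dz":0,"rx":0,"ry":0,"rz":0,"fingers":1}]}}

```text
clock: 7.2
tcp_pos: [0.5489, -0.1271, 0.2565]
orientation: [-0.001, 0.56, 0.828, 0.0]
wrist_force: [-0.6, -0.2, -1.1]
finger_gap: 0.0247
```

```bash
python3 - <<'E'
from m import *
im,K,T=snap('side'); s=env.get_state(); print(s['tcp_pos'],s['orientation'],s['wrist_force'],s['finger_gap'])
im2,K2,T2=snap('top')
u,v=proj(K,T,s['tcp_pos']-[0,0,.085]).astype(int); print(u,v)
a=cv2.resize(im[v-50:v+50,u-50:u+50],(400,400),interpolation=cv2.INTER_CUBIC)
b=cv2.resize(im[180:240,300:360],(400,400)) 
b=cv2.resize(im[165:245,255:355],(400,400))
cv2.imwrite('pics/b.png',np.hstack([a,b])[...,::-1])
E
```

```text
[ 0.54897845 -0.12672479  0.25655977] [-4.79040404e-04  5.59941557e-01  8.28531953e-01  1.60565708e-04] [-0.540203    0.12354971 -1.34654499] 0.024910289712763933
392 244
```

View pics/b.png

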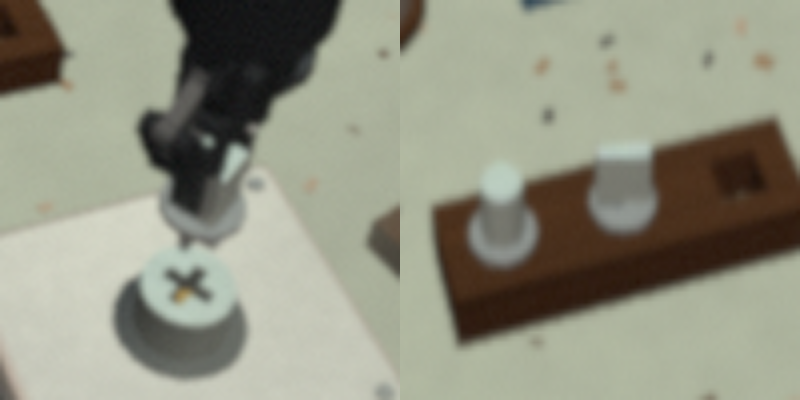

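The adaptor is in the jaws with its flange at about (392,244) ± a few px. Its hole in the rack is empty and the other two still stand. I'll align over the hub and come down gently.

Call:
{"op": "servo_tool", "data": {"deltas": [{"dx":-1.4,"dy":-3.7,"dz":0,"rx":0,"ry":0,"rz":-0.005,"fingers":1},{"dx":0,"dy":0,"dz":-10,"rx":0,"ry":0,"rz":0,"fingers":1},{"dx":0,"dy":0,"dz":-12,"rx":0,"ry":0,"rz":0,"fingers":1},{"dx":0,"dy":0,"dz":-8,"rx":0,"ry":0,"rz":0,"fingers":1},{"dx":0,"dy":0,"dz":0,"rx":0,"ry":0,"rz":0,"fingers":1},{"dx":0,"dy":0,"dz":0,"rx":0,"ry":0,"rz":0,"fingers":1}]}}

```text
clock: 7.9
tcp_pos: [0.5473, -0.1313, 0.2264]
orientation: [-0.001, 0.562, 0.827, -0.0]
wrist_force: [-0.1, 0.8, -0.9]
finger_gap: 0.025
```

Call:
{"op": "servo_tool", "data": {"deltas": [{"dx":0,"dy":0.7,"dz":-2,"rx":0,"ry":0,"rz":0,"fingers":1},{"dx":0,"dy":0,"dz":-2,"rx":0,"ry":0,"rz":0,"fingers":1},{"dx":0,"dy":0,"dz":-2,"rx":0,"ry":0,"rz":0,"fingers":1},{"dx":0,"dy":0,"dz":-2,"rx":0,"ry":0,"rz":0,"fingers":1},{"dx":0,"dy":0,"dz":-1,"rx":0,"ry":0,"rz":0,"fingers":1},{"dx":0,"dy":0,"dz":0,"rx":0,"ry":0,"rz":0,"fingers":1},{"dx":0,"dy":0,"dz":0,"rx":0,"ry":0,"rz":0,"fingers":1}]}}

```text
clock: 8.6
tcp_pos: [0.5476, -0.1308, 0.2179]
orientation: [0.0, 0.563, 0.827, 0.0]
wrist_force: [0.0, 1.4, -0.8]
finger_gap: 0.0251
```

Call:
{"op": "servo_tool", "data": {"deltas": [{"dx":0,"dy":0,"dz":-2,"rx":0,"ry":0,"rz":0,"fingers":1},{"dx":0,"dy":0,"dz":-2,"rx":0,"ry":0,"rz":0,"fingers":1},{"dx":0,"dy":0,"dz":-1,"rx":0,"ry":0,"rz":0,"fingers":1},{"dx":0,"dy":0,"dz":0,"rx":0,"ry":0,"rz":0,"fingers":1},{"dx":0,"dy":0,"dz":0,"rx":0,"ry":0,"rz":0,"fingers":1}]}}

```text
clock: 9.1
tcp_pos: [0.5476, -0.1308, 0.2129]
orientation: [-0.0, 0.563, 0.827, 0.0]
wrist_force: [-0.8, -0.5, -1.7]
finger_gap: 0.0248
```

Call:
{"op": "servo_tool", "data": {"deltas": [{"dx":0,"dy":0,"dz":-3,"rx":0,"ry":0,"rz":0,"fingers":1},{"dx":0,"dy":0,"dz":-3,"rx":0,"ry":0,"rz":0,"fingers":1},{"dx":0,"dy":0,"dz":-2,"rx":0,"ry":0,"rz":0,"fingers":1},{"dx":0,"dy":0,"dz":0,"rx":0,"ry":0,"rz":0,"fingers":1},{"dx":0,"dy":0,"dz":0,"rx":0,"ry":0,"rz":0,"fingers":1}]}}

```text
clock: 9.6
tcp_pos: [0.5478, -0.1309, 0.2054]
orientation: [0.0, 0.562, 0.827, 0.0]
wrist_force: [0.3, 1.0, 3.9]
finger_gap: 0.0248
```

Plunger contact came where expected (3.9 N plus about 1 N of part weight). I'll keep pressing.

Call:
{"op": "servo_tool", "data": {"deltas": [{"dx":0,"dy":0,"dz":-2,"rx":0,"ry":0,"rz":0,"fingers":1},{"dx":0,"dy":0,"dz":-2,"rx":0,"ry":0,"rz":0,"fingers":1},{"dx":0,"dy":0,"dz":-2,"rx":0,"ry":0,"rz":0,"fingers":1},{"dx":0,"dy":0,"dz":-1,"rx":0,"ry":0,"rz":0,"fingers":1},{"dx":0,"dy":0,"dz":0,"rx":0,"ry":0,"rz":0,"fingers":1},{"dx":0,"dy":0,"dz":0,"rx":0,"ry":0,"rz":0,"fingers":1}]}}

```text
clock: 10.2
tcp_pos: [0.5478, -0.1309, 0.1985]
orientation: [0.001, 0.562, 0.827, 0.0]
wrist_force: [-1.6, 1.1, 6.2]
finger_gap: 0.0246
```

Call:
{"op": "servo_tool", "data": {"deltas": [{"dx":0,"dy":0,"dz":-1,"rx":0,"ry":0,"rz":0,"fingers":1},{"dx":0,"dy":0,"dz":-1,"rx":0,"ry":0,"rz":0,"fingers":1},{"dx":0,"dy":0,"dz":-0.5,"rx":0,"ry":0,"rz":0,"fingers":1},{"dx":0,"dy":0,"dz":0,"rx":0,"ry":0,"rz":0,"fingers":1},{"dx":0,"dy":0,"dz":0,"rx":0,"ry":0,"rz":0,"fingers":1}]}}

```text
clock: 10.7
tcp_pos: [0.5478, -0.1309, 0.1965]
orientation: [0.001, 0.562, 0.827, 0.0]
wrist_force: [-2.8, 0.6, 10.5]
finger_gap: 0.0249
```

Call:
{"op": "servo_tool", "data": {"deltas": [{"dx":0,"dy":0,"dz":-0.5,"rx":0,"ry":0,"rz":0,"fingers":1},{"dx":0,"dy":0,"dz":0,"rx":0,"ry":0,"rz":0,"fingers":1},{"dx":0,"dy":0,"dz":0,"rx":0,"ry":0,"rz":0,"fingers":1}]}}

```text
clock: 11.0
tcp_pos: [0.5478, -0.1309, 0.1966]
orientation: [0.001, 0.562, 0.827, 0.0]
wrist_force: [-3.8, 1.1, 13.5]
finger_gap: 0.0248
```

Call:
{"op": "servo_tool", "data": {"deltas": [{"dx":-0.3,"dy":0,"dz":-0.5,"rx":0,"ry":0,"rz":0,"fingers":1},{"dx":0,"dy":0,"dz":0,"rx":0,"ry":0,"rz":0,"fingers":1},{"dx":0,"dy":0,"dz":0,"rx":0,"ry":0,"rz":0,"fingers":1},{"dx":0,"dy":0,"dz":0,"rx":0,"ry":0,"rz":0,"fingers":1}]}}

```text
clock: 11.4
tcp_pos: [0.5477, -0.1308, 0.1965]
orientation: [0.001, 0.562, 0.827, 0.0]
wrist_force: [-3.5, 0.6, 15.4]
finger_gap: 0.025
```

```bash
python3 - <<'E'
from m import *
im,K,T=snap('side'); s=env.get_state(); print(s['tcp_pos'],s['wrist_force'],s['finger_gap'])
a=cv2.resize(im[215:295,340:440],(500,400),interpolation=cv2.INTER_CUBIC)
cv2.imwrite('pics/c.png',a[...,::-1])
E
```

```text
[ 0.54774097 -0.13086682  0.19655365] [-3.35807706  1.6413433  17.02891269] 0.02485485538974452
```

View pics/c.png

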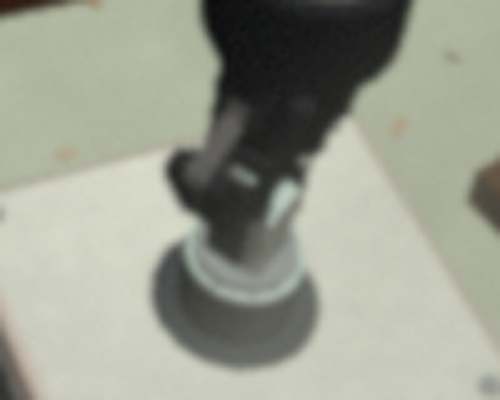

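The flange sits flush on the hub's bright face, around image pixel (389,267). The push is about 16 N, in the 12–20 N band, and the height has stopped changing.

```bash
python3 -c "
from workcell import job; print(job.hand_in())"
```

```text
the job is handed in; nothing more can be done
None
```

I took the square-headed splined adaptor out of the far rack hole, turned it about 20° to line up with the hub's slot and slid it fully home. I handed the job in at about 11.5 s, with the gripper still holding it and pressing it down.

- **Fit:** the stem entered the slot without a jam. The plunger's push began at the expected height.
- **Home:** the tool stopped at z = 0.1965–0.1966 m, against 0.1966 m predicted. Pressing harder raised the force but did not lower it further. The last picture shows the flange flush on the hub face.
- **Push and grip:** the last push readings were 15.4 N and 17.0 N, inside the 12–20 N band. A steady sideways force of about 3.5 N remained, and shifting the tool 0.3 mm hardly changed it. The finger gap read 24.9 mm on the 26 mm head throughout, with no slip seen.
- **Other things:** a picture taken after the lift showed the other two adaptors still in the rack. I did not take a closing picture of the frame, cloche or heater pin, but the arm passed well clear of them.
- **Disagreements:** the networks gave conflicting labels for the heads, and the first automatic angle fits were wrong. I settled both from the pictures and a corrected fit. After that, the two cameras agreed on the hub within about 1.5 mm and on its angle. For the head they agreed within about 2 mm and 1°, though the side camera's match was weak.

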